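# Work a timber length past a post into the assembly jig

### The job

Push the dark timber length along the bench into the blue three-sided assembly jig: the post stands in front of one half of the jig, so slip the end on that side in behind the post first, then swing the other end in, until the timber lies fully home along the jig's back fence, between its two end cheeks. Only push it with the fingertips or the outside of the fingers: never take it between the fingers, lift it or tip it, and leave the glue bottle, the screw jar and the mallet alone.

Things in the scene. Friction and masses are not known exactly. Their poses are not given: they have to be found in the camera images.
- timber: dark brown squared timber, 260 mm long, 38 mm wide and high, about 0.2 kg, loose on the bench (z = 0), slides with friction. Origin: centre of its underside; y axis along its length, x across, z up. Starts outside the jig, nearer the robot than the post, roughly parallel to the back fence
- end_a (a point): centre of the timber's +y end face (timber frame 0, +130, 19 mm)
- end_b (a point): centre of the timber's -y end face (timber frame 0, -130, 19 mm)
- jig: blue three-sided jig fixed to the bench, walls 40 mm high, 22 mm thick, open towards the robot, no floor (the white patch is a marking). Origin: bench level, middle of the back fence's inner face; x points from the mouth into the fence, y along it. End cheeks: inner faces at y = +150 and -150 mm, from x = -55 (mouth) to 0. Timber home: centre line at x = -19 mm, 20 mm play at each end
- post: upright round steel post with an orange top, 22 mm diameter, 50 mm high, fixed to the bench in front of the jig, at jig x = -75 mm and jig y = either +95 or -95 mm (it differs from run to run). Origin: centre of its foot; axes parallel to the jig's. The gap between the post and the back fence is 64 mm. Timber and robot may touch it
- cap: flush brass disc 26 mm across in the bench, a closed post hole at the mirrored place (the other jig y = -95 or +95 mm); the timber slides freely over it
- glue: bystander: white glue bottle with orange cap, 54 mm diameter, 150 mm high, standing loose beside the jig; origin at the centre of its foot
- screws: bystander: amber glass screw jar with steel lid, 66 mm diameter, 80 mm high, standing loose beside the jig (it and the glue bottle may swap sides); origin at the centre of its foot
- mallet: bystander: wooden mallet, head 50 x 90 x 60 mm, about 260 mm long overall, lying loose behind the back fence; origin at bench level about the middle of its length, y along the handle

How it is judged:
By the outcome, as a careful person would: the job done as asked, in the order asked, and still so for the second after the job is handed in, with the robot touching nothing.
It also fails if it takes over 72 s, if anything falls off the work surface, if the arm or the gripper's body presses on something with over 40 N, if the wrist force passes 120 N, or if a joint passes its speed limit or range.

### The arm

A 6-joint arm with a two-finger parallel gripper is mounted at the origin on the work surface. World frame = base frame: x ahead of the robot, y to its left, z up, the work surface at z = 0. Lengths are in m, angles in rad, forces in N, time in s.
With the tool pointing down it reaches from about 0.325 to 0.775 m from the base axis. Payload 9.3 kg.
Tool frame: the origin (TCP) lies on the centre line of the jaws, within the pads' length; the fingertips stand 14 mm ahead of it and the grasp point (between the pads) lies 5 mm behind it; z points along the fingers, y is the direction in which the jaws open and shut (so a half turn about z gives the same grasp; the last joint's range is limited). The gripper opens to 85 mm and grips with 20 to 120 N. Pads are 22 mm wide; open, the fingers measure 114 mm over their backs; the gripper's body (76 mm by 85 mm) begins 54 mm behind the grasp point. The pads swing forward as they close: fully open they stand 13 mm farther back than shut.
Start: joints at [-1.31, 0.259, 0.021, 1.334, 0, 1.418], TCP at [0.221, -0.504, 0.245] pointing down, gripper open.
Joint ranges: [-3.04, 3.04], [-0.91, 1.82], [-1.04, 1.36], [-1.92, 1.95], [-1.52, 1.45], [-3.14, 3.14]. Speed limits (rad/s): [2.22, 2.22, 2.79, 3.14, 3.14, 3.14].

### API

Orientations are given as a rotation vector (axis times angle).
In Python, from bench import arm gives the robot as it stands.
- The arm moves only by the tool play_rows, never from a script. Its argument "commands" is a list of rows, each a list of 2 entries, a list of its own where there are three numbers: the shift along the tool's x, y, z in m, then the turn about the tool's z in rad. A call has 1 to 12 rows; each row is the pose to reach, as a shift and turn from the pose commanded when the call began, along the tool's axes at that moment; what a row does not reach only later rows make up. A row lasts 1/10 s, in which the tool goes at most 50 mm and 8.59 degrees, less where a joint would pass 70% of its speed; a pose out of reach is approached as far as the arm can. A call with a gripper value outside its range is refused whole. "claw" is the finger opening in m, from 0 to 0.0854, set as the call begins (left out, the last holds). The fingers move at their own pace and stop on an object; the grip force is fixed at half the most. Time passes only in rows, so rows that repeat a pose let the fingers close. It gives the time, the measured TCP pose, the force and the opening at its end, in the units of the state.
- arm.sense(): the state, without advancing time (a new reading comes with each control period).
- arm.get_image(name): name is "scene" or "top" or "wrist"; returns the picture (420x560x3 uint8, blue, green, red); there is no depth.
- arm.camera_params(name): a dict with "fx", "fy", "cx", "cy" (pixels), "world_to_cam" (4x4, takes a point from world to camera coordinates). Camera axes: x right, y down, z forward; pixel columns grow to the right and rows downward; lengths in m; the calibration is good to about 2 mm. The wrist camera is an equidistant fisheye: a pixel r from the principal point sees the ray r / f radians off the axis. A picture is of the moment at which its call begins: read the wrist's pose just before it. camera_params takes no time and is no camera call; for the wrist camera it gives the pose at the moment of the call.
- arm.hand_in(): hands the job in, once; it reports no verdict.
The state is a dict: "t": time; "qpos": joint angles; "joint_velocities": joint speeds; "effort": joint torques, N m; "tool_pos": TCP position; "eef_rot": TCP orientation; "ft_force": force on the tool from outside, world axes, zero at the start; "ft_torque": the same for the moment, N m; "grip_width": opening from 0.0 (shut) to 1.0 (fully open).
Only numpy, scipy, OpenCV 4.12 (cv2) and the standard library are available. Lean on these libraries where they do the work, as an engineer would, in place of code of your own. Each camera call takes 0.05 s, during which the arm holds its last target.

## Working session

There is one attempt and no reset: what is moved stays moved. The work goes in short steps, Python scripts to look and compute and a tool call to move; the robot and the scene stay as the last step left them, time stands still between calls to the robot, and variables do not carry over. Pictures are saved under pics/ and viewed, and the job is handed in when it is done.

Besides the shell and the picture viewer there is one more tool, called after "Request:" as name([rows], argument=value, ...), one row to a line, values as JSON. play_rows: Moves the arm, as the interface text tells. Its arguments: {"type":"object","properties":{"commands":{"type":"array"},"claw":{"type":"number"}},"required":["commands"]}

```bash
ls; mkdir -p pics
python3 - <<'E'
from bench import arm
import cv2
s=arm.sense(); print(s)
for n in ("scene","top"):
    cv2.imwrite(f"pics/{n}0.png",arm.get_image(n)); p=arm.camera_params(n); print(n,p)
E
```

```text
pics
{'t': 0.0, 'qpos': array([-1.30961090e+00,  2.59192442e-01,  2.07622392e-02,  1.33369598e+00,
        1.88903211e-05,  1.41818299e+00]), 'joint_velocities': array([-0.00151079,  0.00050099,  0.00030607, -0.00067516,  0.00018865,
        0.00132157]), 'effort': array([-1.52349614e-03, -5.55640268e+01,  3.44524348e+01,  1.32890377e-02,
       -4.11335950e-04, -2.27500885e-05]), 'tool_pos': array([ 0.22107585, -0.50332917,  0.24466621]), 'eef_rot': array([-3.07328997e+00, -6.45093063e-01,  8.36800225e-05]), 'ft_force': array([-0.19128094,  0.23708288,  1.12695425]), 'ft_torque': array([0.02644654, 0.0074502 , 0.00643033]), 'grip_width': 1.0010839593103689}
scene {'fx': 409.9849291648529, 'fy': 409.9849291648529, 'cx': 282.4959587738369, 'cy': 211.72012425373595, 'world_to_cam': array([[ 0.17367902,  0.98464311,  0.01770713, -0.1124908 ],
       [ 0.53970741, -0.08012724, -0.83803075, -0.31421117],
       [-0.82374238,  0.15510503, -0.54533561,  1.46593702],
       [ 0.        ,  0.        ,  0.        ,  1.        ]])}
top {'fx': 453.989072905171, 'fy': 453.989072905171, 'cx': 285.5506336969015, 'cy': 206.685099056875, 'world_to_cam': array([[-0.01725256, -0.99983972, -0.0047829 ,  0.0378554 ],
       [-0.984134  ,  0.01782601, -0.17652905,  0.62801413],
       [ 0.17658602,  0.00166143, -0.98428381,  1.00381744],
       [ 0.        ,  0.        ,  0.        ,  1.        ]])}
```

View pics/scene0.png

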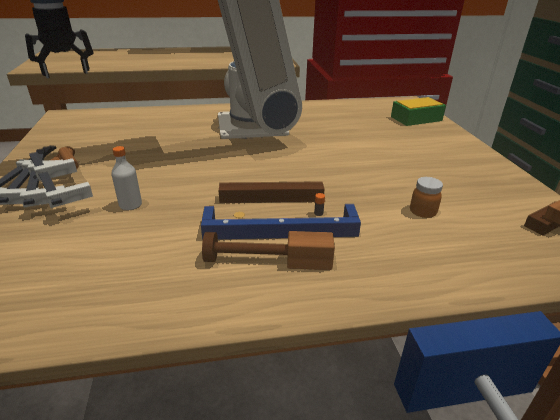

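View pics/top0.png

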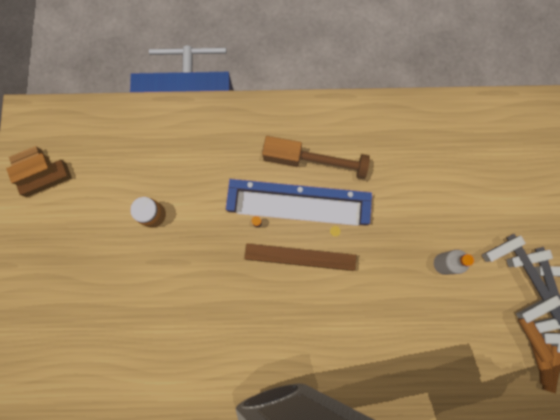

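The scene view shows the post (orange top at 320,197) on the right and the brass cap (240,217) on the left. In the top view, the timber is at (301,257), the jig at (300,203), the post at (257,221), the cap at (335,231), the glue at (455,262), the jar at (147,211) and the mallet at (315,157). The post is therefore on the +y (left) half.

```bash
cat > h.py <<'E'
import numpy as np, cv2
from bench import arm
def P(n):
    p=arm.camera_params(n); K=np.array([[p['fx'],0,p['cx']],[0,p['fy'],p['cy']],[0,0,1]]); return K,p['world_to_cam']
def ray(n,uv):
    K,T=P(n); R,t=T[:3,:3],T[:3,3]
    d=np.linalg.inv(K)@np.array([uv[0],uv[1],1.]); return -R.T@t, R.T@d
def onz(n,uv,z):
    c,d=ray(n,uv); return c+d*(z-c[2])/d[2]
def tri(a,uva,b,uvb):
    c1,d1=ray(a,uva); c2,d2=ray(b,uvb)
    A=np.stack([d1,-d2],1); s=np.linalg.lstsq(A,c2-c1,rcond=None)[0]
    p,q=c1+s[0]*d1,c2+s[1]*d2; return (p+q)/2,np.linalg.norm(p-q)
def big(m,roi=None):
    if roi is not None:
        k=np.zeros_like(m); x0,y0,x1,y1=roi; k[y0:y1,x0:x1]=1; m=m*k
    c,_=cv2.findContours(m.astype(np.uint8),cv2.RETR_EXTERNAL,cv2.CHAIN_APPROX_NONE)
    return max(c,key=cv2.contourArea)
E
python3 - <<'E'
from h import *
im=cv2.imread('pics/top0.png'); sc=cv2.imread('pics/scene0.png')
crop=cv2.resize(im[130:290,210:390],None,fx=4.4,fy=3.75*4.4/4.4,interpolation=cv2.INTER_CUBIC); crop=cv2.resize(im[140:280,210:390],None,fx=4,fy=4,interpolation=cv2.INTER_CUBIC); cv2.imwrite('pics/tc.png',crop)
crop=cv2.resize(sc[160:280,190:370],None,fx=4,fy=4,interpolation=cv2.INTER_CUBIC); cv2.imwrite('pics/sc.png',crop)
for n,i in (('top',im),('scene',sc)):
    for uv in ([(300,257),(300,185),(257,221),(335,231),(300,240)] if n=='top' else [(270,196),(270,186),(270,228),(320,197),(240,216)]):
        print(n,uv,i[uv[1],uv[0]],cv2.cvtColor(i,cv2.COLOR_BGR2HSV)[uv[1],uv[0]])
E
```

```text
top (300, 257) [ 48  78 117] [ 13 150 117]
top (300, 185) [126 128 144] [  3  32 144]
top (257, 221) [ 39 125 191] [ 17 203 191]
top (335, 231) [ 72 160 190] [ 22 158 190]
top (300, 240) [ 99 145 175] [ 18 111 175]
scene (270, 196) [28 37 53] [ 11 120  53]
scene (270, 186) [40 62 94] [ 12 146  94]
scene (270, 228) [54 39 38] [118  76  54]
scene (320, 197) [ 44 106 206] [ 11 201 206]
scene (240, 216) [ 77 152 194] [ 19 154 194]
```

View pics/tc.png

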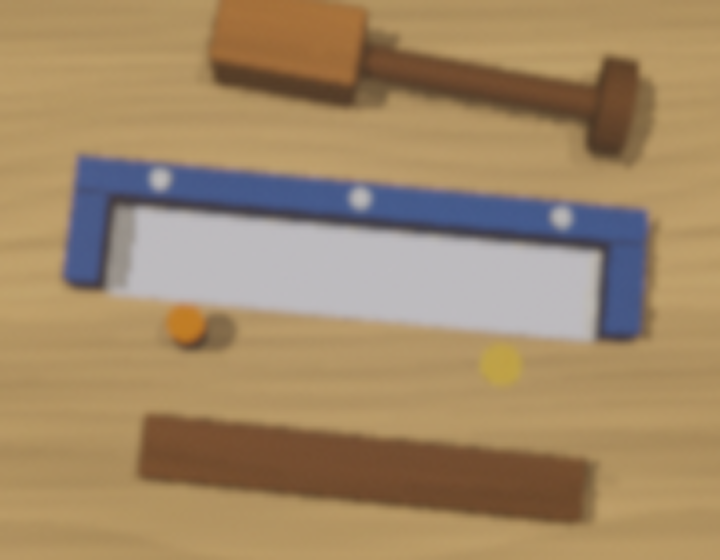

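View pics/sc.png

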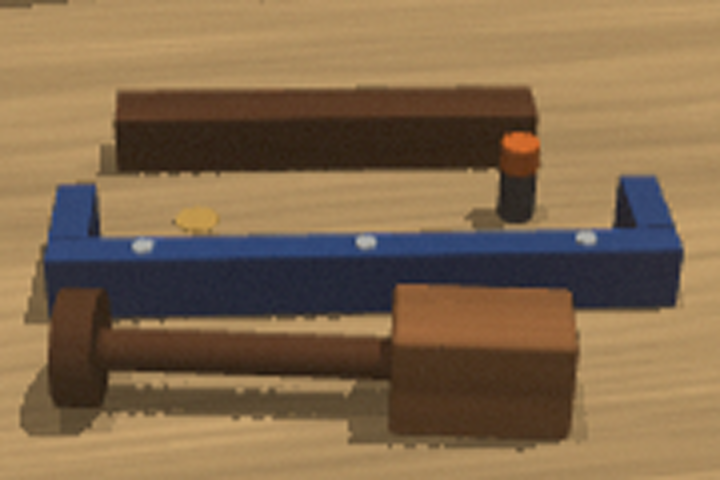

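The enlarged crops resolve the three fence screws, the post top, the cap and the timber's corners, all in both views. I'll triangulate these points to check their heights.

```bash
cat >> h.py <<'E'
def timber(im,roi=(190,170,420,330),n='top'):
    "timber top-face from top image: centre, yaw (angle of +y axis from world +y), dims"
    hsv=cv2.cvtColor(im,cv2.COLOR_BGR2HSV)
    m=(hsv[...,0]<18)&(hsv[...,1]>115)&(hsv[...,2]<140)&(hsv[...,2]>85)
    c=big(cv2.morphologyEx(m.astype(np.uint8),cv2.MORPH_OPEN,np.ones((3,3))),roi)
    pts=np.array([onz(n,q,0.038)[:2] for q in c[:,0,:].astype(float)])
    r=cv2.minAreaRect((pts*1000).astype(np.float32)); b=cv2.boxPoints(r)
    e=[b[1]-b[0],b[2]-b[1]]; l=max(e,key=np.linalg.norm); l=l*np.sign(l[1])
    return np.array(r[0])/1000, np.arctan2(-l[0],l[1]), r[1]
E
python3 - <<'E'
from h import *
t=lambda u,v:(210+u/4-.375,140+v/4-.375)
s=lambda u,v:(190+u/4-.375,160+v/4-.375)
pairs={'screwL':((160,180),(587,238)),'screwM':((360,199),(366,242)),'screwR':((561,217),(143,246)),
'post':((186,325),(520,140)),'cap':((501,363),(197,220)),
'tim_near+y':((139,478),(532,88)),'tim_near-y':((585,522),(118,92)),'tim_far+y':((145,415),(536,116)),'tim_far-y':((591,462),(117,122)),
'jig farL':((80,155),(682,241)),'jig farR':((648,211),(47,255)),'mouthL':((66,280),(655,177)),'mouthR':((640,337),(57,187))}
for k,(a,b) in pairs.items():
    p,e=tri('top',t(*a),'scene',s(*b)); print(k,p.round(4),'miss',round(e,4), 'top@z.04',onz('top',t(*a),.04)[:2].round(4))
im=cv2.imread('pics/top0.png'); print(timber(im))
hsv=cv2.cvtColor(im,cv2.COLOR_BGR2HSV)
L,M,R=[onz('top',t(*pairs[k][0]),.04)[:2] for k in('screwL','screwM','screwR')]
d=L-R; yaw=np.arctan2(-d[0],d[1]); print('jig yaw',yaw,np.linalg.norm(d))
# blue mask
m=(hsv[...,0]>105)&(hsv[...,0]<125)&(hsv[...,1]>110)
c=big(m,(200,160,400,250)); pts=np.array([onz('top',q,.04)[:2]*1000 for q in c[:,0].astype(float)],np.float32)
r=cv2.minAreaRect(pts); print(r); print(cv2.boxPoints(r))
print('post@.05',onz('top',t(186,325),.05),'cap',onz('top',t(501,363),0))
E
```

```text
screwL [0.6872 0.112  0.0376] miss 0.0001 top@z.04 [0.6866 0.1118]
screwM [ 0.6733 -0.0079  0.0376] miss 0.0006 top@z.04 [ 0.6728 -0.0075]
screwR [ 0.66   -0.1274  0.0381] miss 0.0005 top@z.04 [ 0.6597 -0.1269]
post [0.5975 0.0963 0.0485] miss 0.0003 top@z.04 [0.5987 0.0967]
cap [ 0.5781 -0.0928 -0.0021] miss 0.0007 top@z.04 [ 0.5729 -0.088 ]
tim_near+y [0.5102 0.1264 0.0332] miss 0.0026 top@z.04 [0.5094 0.1245]
tim_near-y [ 0.4799 -0.1334  0.0343] miss 0.0011 top@z.04 [ 0.4796 -0.1331]
tim_far+y [0.5465 0.1212 0.0338] miss 0.0008 top@z.04 [0.546 0.121]
tim_far-y [ 0.5147 -0.1372  0.0329] miss 0.004 top@z.04 [ 0.5141 -0.1381]
jig farL [0.7027 0.1601 0.0412] miss 0.001 top@z.04 [0.7028 0.1597]
jig farR [ 0.6625 -0.1786  0.0393] miss 0.0005 top@z.04 [ 0.6624 -0.1788]
mouthL [0.6281 0.1694 0.0351] miss 0.0023 top@z.04 [0.6269 0.1676]
mouthR [ 0.5875 -0.1718  0.0344] miss 0.0011 top@z.04 [ 0.5868 -0.1702]
(array([ 0.51206598, -0.00632945]), np.float32(-0.120252475), (261.7662048339844, 38.9586067199707))
jig yaw -0.11246780826499568 0.24014348829213697
((664.5283813476562, -67.13133239746094), (107.35675048828125, 16.241426467895508), 83.1183090209961)
[[ 650.0345   -119.44997 ]
 [ 666.1589   -121.39601 ]
 [ 679.0223    -14.812698]
 [ 662.8979    -12.866653]]
post@.05 [0.59723709 0.09604714 0.05      ] cap [ 0.57784013 -0.09225944  0.        ]
```

Measured heights match the text: screws ~0.038, post top 0.0485, cap ~0, timber top ~0.034. The post and cap also land where the jig frame predicts. Next I'll add a jig frame and a move calculator, then approach.

```bash
cat >> h.py <<'E'
from scipy.spatial.transform import Rotation as Ro
JY=-0.1125; JO=np.array([.6621,-.0063]); JR=np.array([[np.cos(JY),-np.sin(JY)],[np.sin(JY),np.cos(JY)]])
def w2j(p): return JR.T@(np.asarray(p)[:2]-JO)
def j2w(p): return JR@np.asarray(p)+JO
def state():
    s=arm.sense(); R=Ro.from_rotvec(s['eef_rot']).as_matrix(); x=R[:2,0]; xj=JR.T@x
    print('t %.2f TCPjig'%s['t'],(w2j(s['tool_pos'])*1000).round(1),'z %.4f'%s['tool_pos'][2],'toolx ang in jig deg %.2f'%np.degrees(np.arctan2(xj[1],xj[0])),'F',s['ft_force'].round(1),'grip %.2f'%s['grip_width'])
    return s,R
def shift(jx,jy,z,ang=0.):
    "tool-axis shift to TCP at jig mm, z m, tool x at ang deg in jig"
    s,R=state(); w=j2w([jx/1000,jy/1000]); d=R.T@(np.array([w[0],w[1],z])-s['tool_pos'])
    xj=JR.T@R[:2,0]; a=np.degrees(np.arctan2(xj[1],xj[0])); turn=-np.radians(ang-a)
    print('shift',d.round(4),'turn %.4f'%((turn+np.pi)%(2*np.pi)-np.pi))
def look(name,roi=(190,170,420,330)):
    im=arm.get_image('top'); cv2.imwrite(f'pics/{name}.png',im)
    c,y,d=timber(im,roi); cj=w2j(c)*1000; th=-np.degrees(y-JY)
    u=np.array([np.sin(np.radians(th)),np.cos(np.radians(th))]); n=np.array([u[1],-u[0]])
    print('timber jig',cj.round(1),'tilt(+ = +y end in) %.1f'%th,'dims',np.round(d,1),'far corner a',(cj+130*u+19*n).round(1),'near corner a',(cj+130*u-19*n).round(1),'far corner b',(cj-130*u+19*n).round(1))
    v=cv2.resize(im[140:300,200:400],None,fx=4,fy=3.75*4/3.75,interpolation=cv2.INTER_CUBIC); cv2.imwrite(f'pics/{name}_c.png',v)
E
python3 - <<'E'
from h import *
shift(-149,160,.2); c=-P('top')[1][:3,:3].T@P('top')[1][:3,3]; print('cam',c)
print('glue foot',onz('top',(447,266),0),'jar',onz('top',(150,214),0))
E
```

```text
t 0.10 TCPjig [-382.4 -543.4] z 0.2447 toolx ang in jig deg 30.15 F [ 0.5 -0.   0.6] grip 1.00
shift [ 0.5552 -0.4909  0.0454] turn 0.5263
cam [0.44144303 0.02498657 1.09908505]
glue foot [ 0.48704995 -0.35796067  0.        ] jar [0.6264046  0.36002815 0.        ]
```

Request:
play_rows([
  [[0.555, -0.491, 0.045], 0.526],
  [[0.555, -0.491, 0.045], 0.526],
  [[0.555, -0.491, 0.045], 0.526],
  [[0.555, -0.491, 0.045], 0.526],
  [[0.555, -0.491, 0.045], 0.526],
  [[0.555, -0.491, 0.045], 0.526],
  [[0.555, -0.491, 0.045], 0.526],
  [[0.555, -0.491, 0.045], 0.526],
  [[0.555, -0.491, 0.045], 0.526],
  [[0.555, -0.491, 0.045], 0.526],
  [[0.555, -0.491, 0.045], 0.526],
  [[0.555, -0.491, 0.045], 0.526],
], claw=0)

```text
t: 1.3
tool_pos: [0.471, 0.0362, 0.2089]
eef_rot: [-3.134, 0.162, -0.0]
ft_force: [0.9, -0.7, -0.3]
grip_width: 0.001
```

```bash
python3 -c "
from h import *
shift(-149,160,.06)"
```

```text
t 1.30 TCPjig [-194.6   20.8] z 0.2089 toolx ang in jig deg 0.53 F [ 0.9 -0.7 -0.3] grip 0.00
shift [ 0.0469 -0.1384  0.1493] turn 0.0092
```

Request:
play_rows([
  [[0.047, -0.138, 0.03], 0.009],
  [[0.047, -0.138, 0.03], 0.009],
  [[0.047, -0.138, 0.03], 0.009],
  [[0.047, -0.138, 0.03], 0.009],
  [[0.047, -0.138, 0.149], 0.009],
  [[0.047, -0.138, 0.149], 0.009],
  [[0.047, -0.138, 0.149], 0.009],
  [[0.047, -0.138, 0.149], 0.009],
])

```text
t: 2.1
tool_pos: [0.5251, 0.0662, 0.0751]
eef_rot: [-3.103, 0.081, 0.003]
ft_force: [0.2, 0.3, -0.2]
grip_width: -0.002
```

```bash
python3 -c "
from h import *
shift(-149,160,.026);look('a1');cv2.imwrite('pics/a1s.png',arm.get_image('scene'))"
```

```text
t 2.10 TCPjig [-144.3   56.7] z 0.0751 toolx ang in jig deg 3.45 F [ 0.2  0.3 -0.2] grip -0.00
shift [ 0.0016 -0.1015  0.0529] turn 0.0602
timber jig [-136.3 -125.3] tilt(+ = +y end in) -5.4 dims [44.3 23.2] far corner a [-129.7    5.9] near corner a [-167.5    2.3] far corner b [-105.1 -252.9]
```

View pics/a1_c.png

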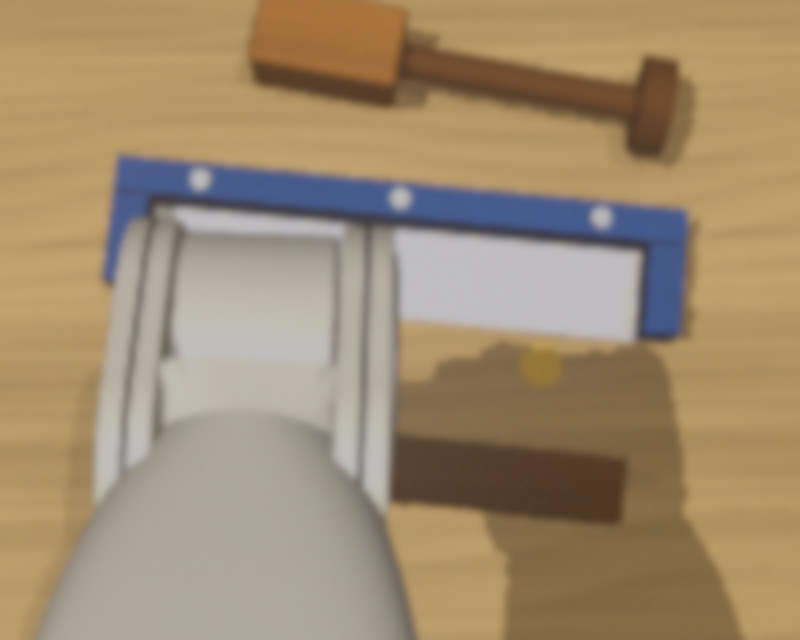

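View pics/a1s.png

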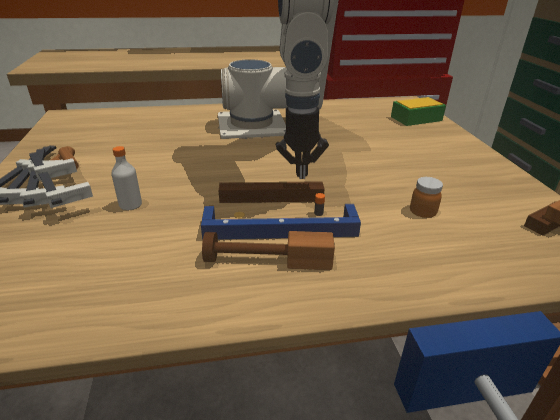

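```bash
python3 -c "
from h import *
s,_=state();print(s['qpos'],s['joint_velocities'])"
```

```text
t 2.20 TCPjig [-144.6   56.9] z 0.0751 toolx ang in jig deg 3.47 F [-0.2 -0.6  0.1] grip 0.00
[-0.05291717  0.33239047 -0.33308522  0.90988895  0.03741037  3.14065184] [-0.0014996  -0.03122724  0.04221409  0.04117315 -0.00310622  0.00183051]
```

Joint 6 has hit its range, which is why the turn fell short. I'll use a tool yaw 90° away instead, with tool x along jig +y.

```bash
python3 -c "
from h import *
shift(-149,165,.09,90)"
```

```text
t 2.20 TCPjig [-144.6   56.9] z 0.0751 toolx ang in jig deg 3.47 F [-0.2 -0.6  0.1] grip 0.00
shift [ 0.002  -0.1087 -0.0109] turn -1.5103
```

Request:
play_rows([
  [[0.0, 0.0, -0.03], -1.51],
  [[0.002, -0.109, -0.03], -1.51],
  [[0.002, -0.109, -0.03], -1.51],
  [[0.002, -0.109, -0.03], -1.51],
  [[0.002, -0.109, -0.03], -1.51],
  [[0.002, -0.109, -0.03], -1.51],
  [[0.002, -0.109, -0.03], -1.51],
  [[0.002, -0.109, -0.03], -1.51],
  [[0.002, -0.109, -0.03], -1.51],
  [[0.002, -0.109, -0.03], -1.51],
  [[0.002, -0.109, -0.03], -1.51],
  [[0.002, -0.109, -0.03], -1.51],
])

```text
t: 3.4
tool_pos: [0.5338, 0.1741, 0.1116]
eef_rot: [-2.326, -2.071, -0.041]
ft_force: [1.0, -0.6, 0.0]
grip_width: -0.0
```

```bash
python3 -c "
from h import *
s,_=state();print(s['qpos']); shift(-149,155,.026,90)"
```

```text
t 3.40 TCPjig [-147.8  164.9] z 0.1116 toolx ang in jig deg 89.79 F [ 1.  -0.6  0. ] grip -0.00
[ 0.1472338   0.34246389 -0.21097664  1.00996129  0.03688954  1.83435879]
t 3.40 TCPjig [-147.8  164.9] z 0.1116 toolx ang in jig deg 89.79 F [ 1.  -0.6  0. ] grip -0.00
shift [-0.0131 -0.001   0.0852] turn -0.0037
```

Request:
play_rows([
  [[0, -0.001, 0.04], 0],
  [[0, -0.001, 0.07], 0],
  [[0, -0.001, 0.085], 0],
  [[0, -0.001, 0.085], 0],
  [[-0.01, -0.001, 0.085], 0],
  [[-0.02, -0.001, 0.085], 0],
  [[-0.03, -0.001, 0.085], 0],
  [[-0.036, -0.001, 0.085], 0],
  [[-0.042, -0.001, 0.085], 0],
  [[-0.048, -0.001, 0.085], 0],
])

```text
t: 4.4
tool_pos: [0.5274, 0.1297, 0.0243]
eef_rot: [-2.322, -2.075, -0.041]
ft_force: [-0.3, 1.9, 1.2]
grip_width: -0.003
```

```bash
python3 -c "
from h import *
shift(-149,85,.026,90);cv2.imwrite('pics/b1s.png',cv2.resize(arm.get_image('scene')[120:300,160:460],None,fx=2.5,fy=2.5))"
```

```text
t 4.40 TCPjig [-149.1  120. ] z 0.0243 toolx ang in jig deg 90.02 F [-0.3  1.9  1.2] grip -0.00
shift [-0.0349  0.0001 -0.003 ] turn 0.0004
```

View pics/b1s.png

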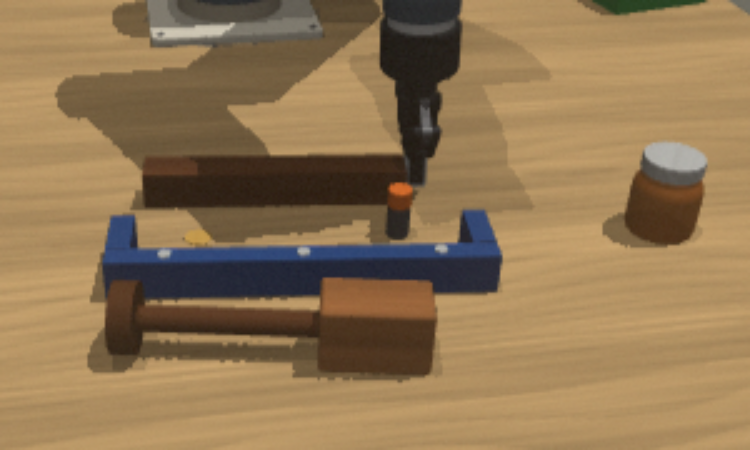

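The scene crop shows the shut fingers against the timber's +y end (at about 415,180), and the force has risen to 1.9 N. I'll keep pushing along −y.

Request:
play_rows([
  [[-0.005, 0, 0], 0],
  [[-0.01, 0, 0], 0],
  [[-0.015, 0, 0], 0],
  [[-0.02, 0, 0], 0],
  [[-0.025, 0, 0], 0],
  [[-0.03, 0, 0], 0],
  [[-0.035, 0, 0], 0],
  [[-0.04, 0, 0], 0],
  [[-0.043, 0, 0], 0],
  [[-0.03, 0, 0], 0],
  [[-0.015, -0.01, 0], 0],
])

```text
t: 5.55
tool_pos: [0.5165, 0.1164, 0.0234]
eef_rot: [-2.324, -2.074, -0.04]
ft_force: [0.5, 0.4, -0.1]
grip_width: 0.005
```

```bash
python3 -c "
from h import *
state();look('b2',(190,170,440,330));cv2.imwrite('pics/b2s.png',cv2.resize(arm.get_image('scene')[120:300,160:460],None,fx=2.5,fy=2.5))"
```

```text
t 5.55 TCPjig [-158.4  105.6] z 0.0234 toolx ang in jig deg 89.94 F [ 0.5  0.4 -0.1] grip 0.00
timber jig [-145.7 -135.6] tilt(+ = +y end in) -0.2 dims [118.2  43.9] far corner a [-127.2   -5.5] near corner a [-165.2   -5.7] far corner b [-126.1 -265.5]
```

View pics/b2_c.png

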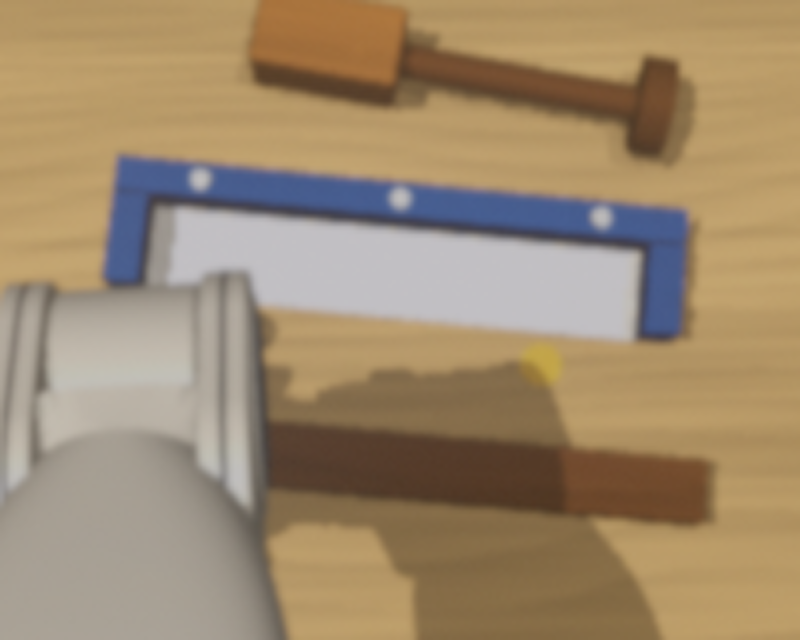

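View pics/b2s.png

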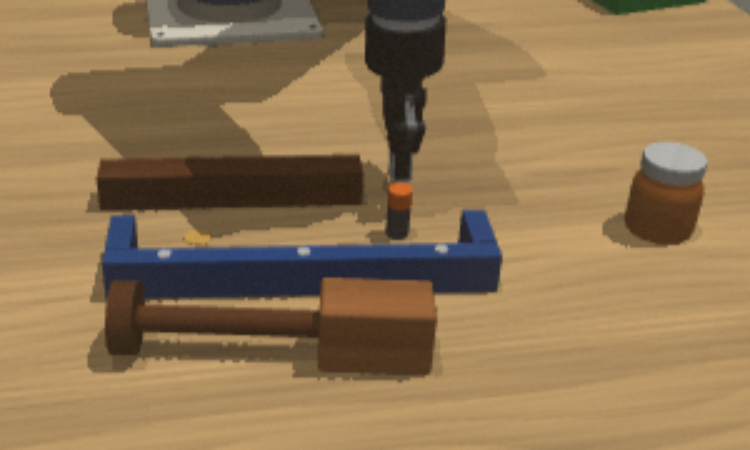

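The timber has slid about 45 mm in −y and stayed parallel, with its right end at crop (708,490). Next I go round to the near face and push in +x, off-centre toward the +y end, to tilt it.

Request:
play_rows([
  [[0, -0.042, -0.003], 0],
  [[0, -0.042, -0.003], 0],
  [[-0.04, -0.042, -0.003], 0],
  [[-0.08, -0.042, -0.003], 0],
  [[-0.108, -0.042, -0.003], 0],
  [[-0.108, -0.042, -0.003], 0],
  [[-0.108, -0.03, -0.003], 0],
  [[-0.108, -0.022, -0.003], 0],
  [[-0.108, -0.015, -0.003], 0],
  [[-0.108, -0.009, -0.003], 0],
  [[-0.108, -0.003, -0.003], 0],
  [[-0.108, 0.003, -0.003], 0],
])

```text
t: 6.85
tool_pos: [0.507, 0.009, 0.0223]
eef_rot: [-2.32, -2.076, -0.04]
ft_force: [-0.9, 0.6, 0.6]
grip_width: -0.002
```

```bash
sed -i 's/(hsv\[...,0\]<18)&(hsv\[...,1\]>115)&(hsv\[...,2\]<140)&(hsv\[...,2\]>85)/(hsv[...,0]<16)\&(hsv[...,1]>105)\&(hsv[...,2]<140)\&(hsv[...,2]>40)/' h.py; python3 -c "
from h import *
state();look('c1',(190,170,440,330))"
```

```text
t 6.85 TCPjig [-155.9   -2.2] z 0.0223 toolx ang in jig deg 90.08 F [-0.9  0.6  0.6] grip -0.00
timber jig [-138.7 -151.1] tilt(+ = +y end in) 4.0 dims [83.3 39. ] far corner a [-110.6  -22.8] near corner a [-148.6  -20.1] far corner b [-128.8 -282.1]
```

View pics/c1_c.png

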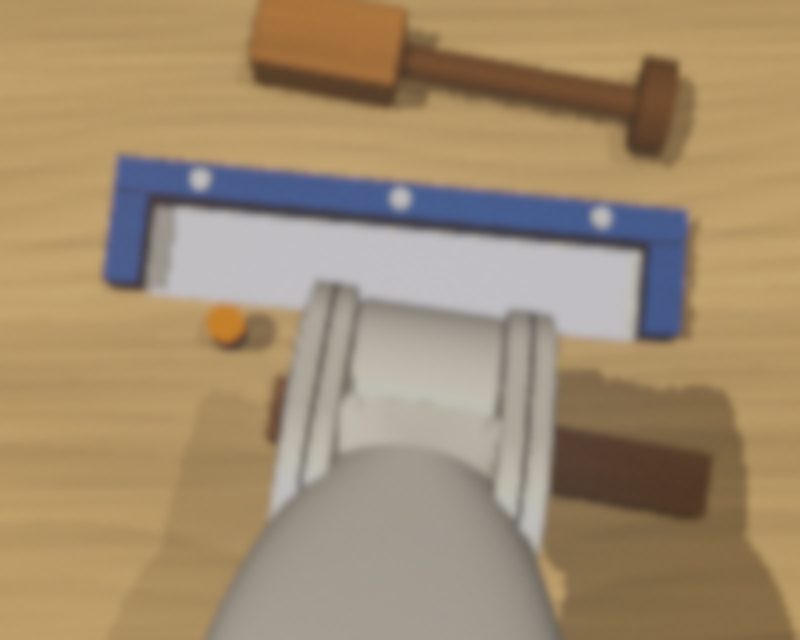

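The timber is tilting with the +y end leading: left end at (277,410), right end at (708,485). The arm hides its middle, so I'll merge the visible pieces in the estimator and keep pushing.

Request:
play_rows([
  [[0, 0.006, 0], 0],
  [[0, 0.012, 0], 0],
  [[0, 0.018, 0], 0],
  [[0, 0.024, 0], 0],
  [[0, 0.024, 0], 0],
])

```text
t: 7.4
tool_pos: [0.5315, 0.0057, 0.0223]
eef_rot: [-2.322, -2.076, -0.041]
ft_force: [1.1, 0.6, 0.4]
grip_width: -0.003
```

```bash
cat >> h.py <<'E'
def timber(im,roi=(190,170,440,330),n='top'):
    hsv=cv2.cvtColor(im,cv2.COLOR_BGR2HSV)
    m=((hsv[...,0]<16)&(hsv[...,1]>105)&(hsv[...,2]<140)&(hsv[...,2]>40)).astype(np.uint8)
    k=np.zeros_like(m); x0,y0,x1,y1=roi; k[y0:y1,x0:x1]=1
    m=cv2.morphologyEx(m*k,cv2.MORPH_OPEN,np.ones((3,3)))
    cs,_=cv2.findContours(m,cv2.RETR_EXTERNAL,cv2.CHAIN_APPROX_NONE)
    pts=np.array([onz(n,q,0.038)[:2] for c in cs if cv2.contourArea(c)>40 for q in c[:,0,:].astype(float)])
    r=cv2.minAreaRect((pts*1000).astype(np.float32)); b=cv2.boxPoints(r)
    e=[b[1]-b[0],b[2]-b[1]]; l=max(e,key=np.linalg.norm); l=l*np.sign(l[1])
    return np.array(r[0])/1000, np.arctan2(-l[0],l[1]), r[1]
E
python3 -c "
from h import *
print(timber(cv2.imread('pics/c1.png')))
state();look('c2')"
```

```text
(array([ 0.60111084, -0.16133597]), np.float32(1.3536236), (82.88462829589844, 231.35818481445312))
t 7.40 TCPjig [-131.1   -2.7] z 0.0223 toolx ang in jig deg 90.03 F [1.1 0.6 0.4] grip -0.00
timber jig [ -43.7 -143.5] tilt(+ = +y end in) -95.4 dims [ 83.8 231.7] far corner a [-174.9 -136.8] near corner a [-171.3 -174.6] far corner b [  84.  -112.4]
```

View pics/c2_c.png

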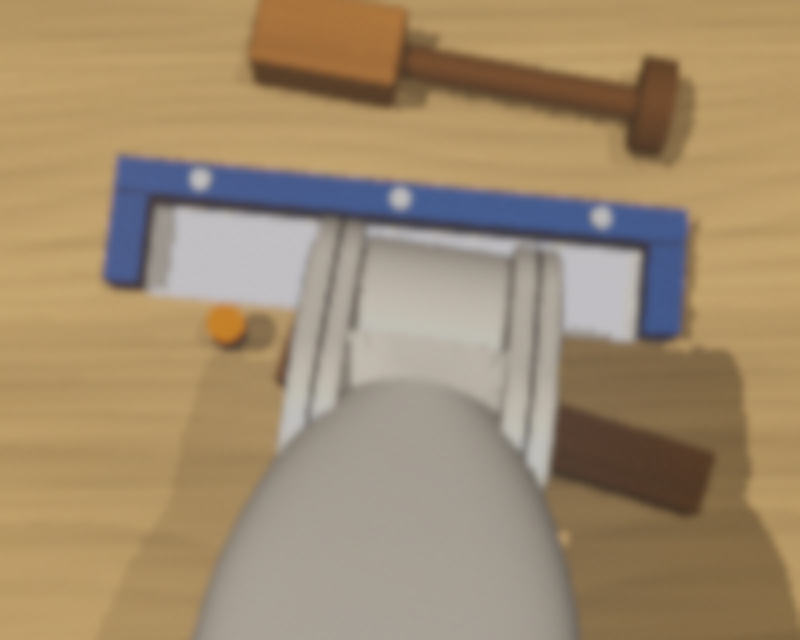

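```bash
python3 -c "
from h import *
def rep(f):
    c,y,d=timber(cv2.imread(f),(240,220,440,330)); cj=w2j(c)*1000; th=-np.degrees(y-JY); print(cj.round(1),th,d)
rep('pics/b2.png');rep('pics/c1.png');rep('pics/c2.png')"
```

```text
[-146.2  -66.6] -0.57386947 (251.08082580566406, 38.8785285949707)
[-138.7 -151.1] 3.9980135 (83.25382995605469, 39.00678634643555)
[-131.9 -148.9] 13.180835 (88.00289154052734, 39.220672607421875)
```

The visible end-b segment gives timber centre ≈ (−112,−65) in the jig frame with 13° of tilt. I want about 22°, so I'll push farther out along the near face.

Request:
play_rows([
  [[0, -0.012, 0], 0],
  [[0.033, -0.012, 0], 0],
  [[0.033, -0.006, 0], 0],
  [[0.033, 0.0, 0], 0],
  [[0.033, 0.006, 0], 0],
  [[0.033, 0.012, 0], 0],
  [[0.033, 0.018, 0], 0],
  [[0.033, 0.024, 0], 0],
  [[0.033, 0.03, 0], 0],
  [[0.033, 0.03, 0], 0],
])

```text
t: 8.45
tool_pos: [0.5649, 0.0351, 0.0233]
eef_rot: [-2.322, -2.075, -0.041]
ft_force: [-0.2, 0.0, -0.3]
grip_width: 0.002
```

```bash
cat >> h.py <<'E'
def endb(im,roi=(240,220,440,330),L=260):
    "pose from visible portion at end b"
    c,y,d=timber(im,roi); cj=w2j(c)*1000; th=-(y-JY); u=np.array([np.sin(th),np.cos(th)]); n=np.array([u[1],-u[0]])
    b=cj-max(d)/2*u; ce=b+130*u
    print('vis',np.round(d,1),'tilt %.1f'%np.degrees(th),'end b',b.round(1),'centre',ce.round(1),'far a',(ce+130*u+19*n).round(1),'post clearance %.1f'%(-(np.array([-75,95])-ce)@n-19-11))
def look2(name,f=endb,roi=(240,220,440,330)):
    im=arm.get_image('top'); cv2.imwrite(f'pics/{name}.png',im); cv2.imwrite(f'pics/{name}_c.png',cv2.resize(im[140:300,200:400],None,fx=4,fy=4,interpolation=cv2.INTER_CUBIC)); f(im,roi)
E
python3 -c "
from h import *
state();look2('c3')"
```

```text
t 8.45 TCPjig [-101.3   30.2] z 0.0233 toolx ang in jig deg 90.03 F [-0.2  0.  -0.3] grip 0.00
vis [145.2  40.7] tilt 19.5 end b [-146.5 -186.3] centre [-103.   -63.8] far a [-41.6  52.4] post clearance -3.3
```

View pics/c3_c.png

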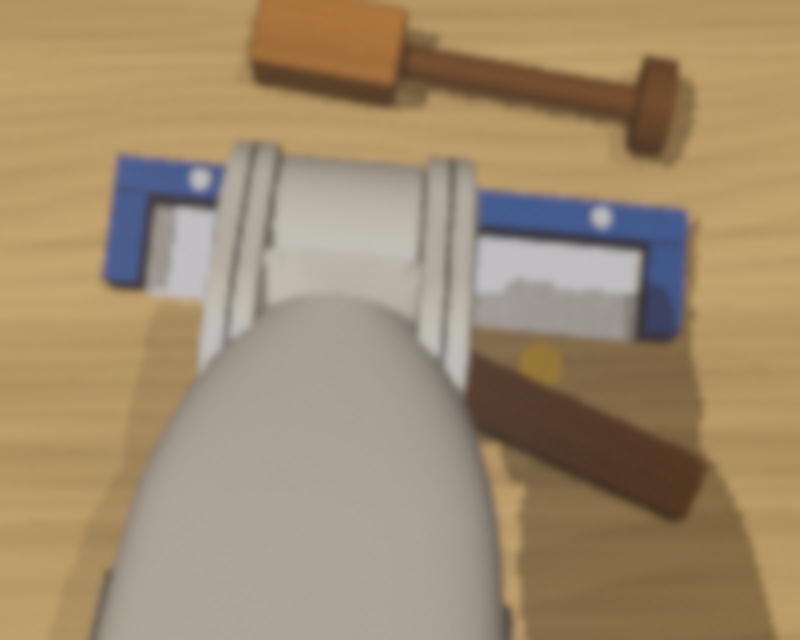

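The right end is at crop (690,490) and the tilt is 19.5°. Its line would still graze the post by 3 mm, so I'll push about 8 mm more here.

Request:
play_rows([
  [[0, 0.004, 0], 0],
  [[0, 0.008, 0], 0],
  [[0, 0.008, 0], 0],
  [[0, -0.02, 0], 0],
  [[0, -0.05, 0], 0],
  [[0, -0.09, -0.03], 0],
  [[-0.03, -0.12, -0.06], 0],
  [[-0.06, -0.15, -0.06], 0],
  [[-0.1, -0.17, -0.06], 0],
])

```text
t: 9.4
tool_pos: [0.3822, -0.047, 0.0812]
eef_rot: [-2.32, -2.08, -0.041]
ft_force: [1.3, -0.8, -0.4]
grip_width: 0.002
```

```bash
python3 -c "
from h import *
state();look2('d1')"
```

```text
t 9.40 TCPjig [-273.6  -71.9] z 0.0812 toolx ang in jig deg 90.18 F [ 1.3 -0.8 -0.4] grip 0.00
vis [250.   39.7] tilt 22.0 end b [-147.6 -184. ] centre [-98.8 -63.5] far a [-32.4  49.9] post clearance 7.4
```

View pics/d1_c.png

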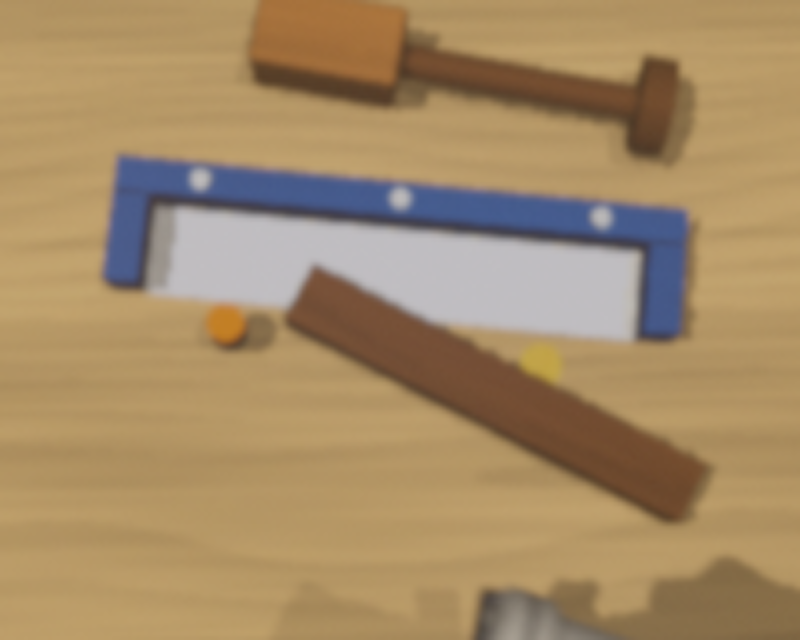

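The timber is now fully visible, tilted 22°, with its +y end corner (316,266) inside the mouth and its line clear of the post by 7 mm. Next I'll push its −y end face along the timber's axis to slide the +y end behind the post.

```bash
python3 -c "
from h import *
look2('d2',roi=(230,190,440,330)); shift(-165,-226,.026,68)"
```

```text
vis [257.1  39.6] tilt 21.9 end b [-147.4 -184.7] centre [-99.  -64.1] far a [-32.9  49.5] post clearance 7.0
t 9.50 TCPjig [-274.   -74.9] z 0.0806 toolx ang in jig deg 89.78 F [-1.3  0.   0.7] grip -0.00
shift [-0.1526  0.1098  0.0488] turn 0.3801
```

Request:
play_rows([
  [[-0.05, 0.036, 0], 0.13],
  [[-0.1, 0.073, 0], 0.26],
  [[-0.153, 0.11, 0], 0.38],
  [[-0.153, 0.11, 0], 0.38],
  [[-0.153, 0.11, 0], 0.38],
  [[-0.153, 0.11, 0.03], 0.38],
  [[-0.153, 0.11, 0.049], 0.38],
  [[-0.153, 0.11, 0.049], 0.38],
  [[-0.153, 0.11, 0.049], 0.38],
])

```text
t: 10.4
tool_pos: [0.4762, -0.209, 0.0255]
eef_rot: [-2.667, -1.598, -0.031]
ft_force: [0.2, 0.3, 0.6]
grip_width: -0.002
```

```bash
python3 -c "
from h import *
s,R=state(); u=np.array([.3746,.927]); p=w2j(s['tool_pos'])*1000; b=np.array([-147.4,-184.7]); d=p-b; print('along',d@u,'lateral n',d@np.array([.927,-.3746]))
cv2.imwrite('pics/d3s.png',cv2.resize(arm.get_image('scene')[120:300,100:400],None,fx=2.5,fy=2.5))"
```

```text
t 10.40 TCPjig [-162.  -222.3] z 0.0255 toolx ang in jig deg 68.29 F [0.2 0.3 0.6] grip -0.00
along -40.33449996863258 lateral n 0.5448578903246
```

View pics/d3s.png

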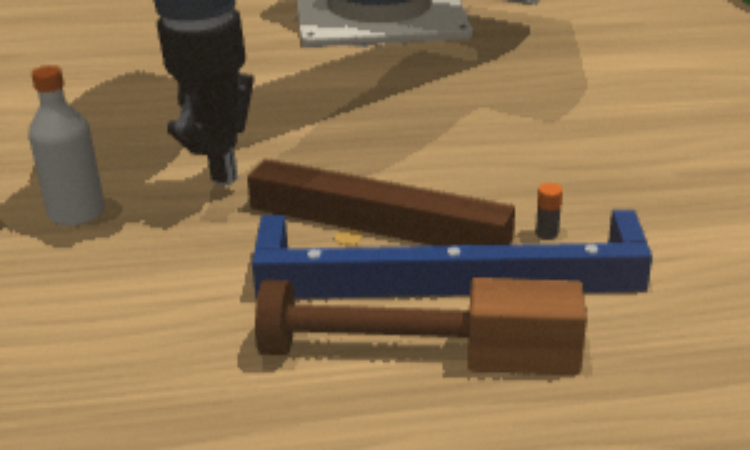

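The scene crop shows the shut fingers (225,165) lined up off the −y end (250,185), with the bottle clear at (65,150). Pushing along the axis now.

Request:
play_rows([
  [[0.01, 0, 0], 0],
  [[0.02, 0, 0], 0],
  [[0.027, 0, 0], 0],
  [[0.033, 0, 0], 0],
  [[0.039, 0, 0], 0],
  [[0.045, 0, 0], 0],
  [[0.051, 0, 0], 0],
  [[0.057, 0, 0], 0],
  [[0.063, 0, 0], 0],
  [[0.068, 0, 0], 0],
  [[0.068, 0, 0], 0],
])

```text
t: 11.55
tool_pos: [0.5085, -0.149, 0.0275]
eef_rot: [-2.667, -1.598, -0.032]
ft_force: [0.3, 0.3, 0.0]
grip_width: 0.0
```

```bash
python3 -c "
from h import *
state();look2('e1',roi=(230,190,440,330))"
```

```text
t 11.55 TCPjig [-136.6 -159.1] z 0.0275 toolx ang in jig deg 68.30 F [0.3 0.3 0. ] grip 0.00
vis [255.1  40. ] tilt 21.7 end b [-132.1 -146.7] centre [-84.1 -25.9] far a [-18.5  87.9] post clearance 6.2
```

View pics/e1_c.png

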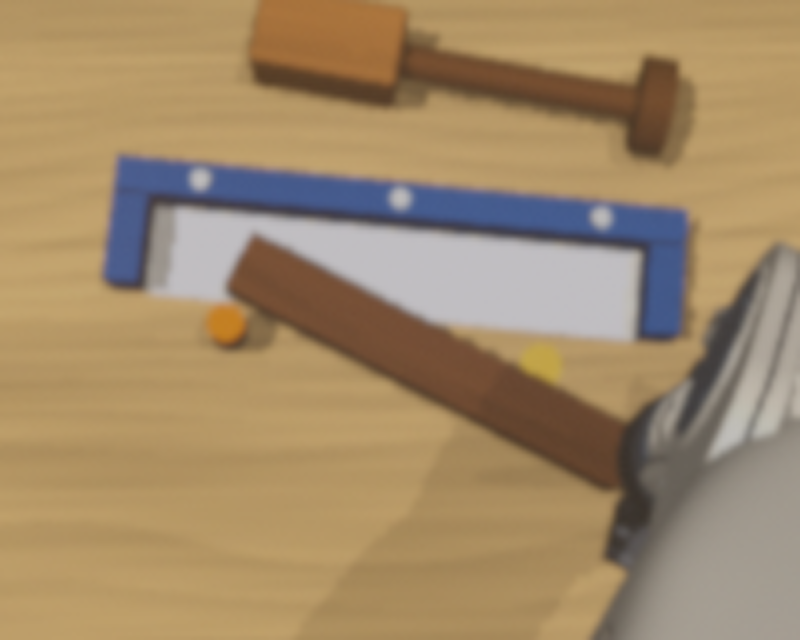

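The end is entering behind the post: corner at (256,235), post at (226,325), clearance still 6 mm. I'll continue about 38 mm.

Request:
play_rows([
  [[0.006, 0, 0], 0],
  [[0.012, 0, 0], 0],
  [[0.018, 0, 0], 0],
  [[0.024, 0, 0], 0],
  [[0.03, 0, 0], 0],
  [[0.035, 0, 0], 0],
  [[0.038, 0, 0], 0],
  [[0.038, 0, 0], 0],
])

```text
t: 12.4
tool_pos: [0.5263, -0.1158, 0.0288]
eef_rot: [-2.667, -1.598, -0.031]
ft_force: [-0.6, 0.3, -0.3]
grip_width: -0.002
```

```bash
python3 -c "
from h import *
state();look2('e2',roi=(230,187,440,330));print(w2j(onz('top',(200+190/4.,140+210/4.),.038)))"
```

```text
t 12.40 TCPjig [-122.6 -124. ] z 0.0288 toolx ang in jig deg 68.29 F [-0.6  0.3 -0.3] grip -0.00
vis [254.2  39.9] tilt 22.2 end b [-118.  -109.3] centre [-68.9  11.1] far a [ -2.2 124.3] post clearance 7.4
[-0.00810977  0.12323864]
```

View pics/e2_c.png

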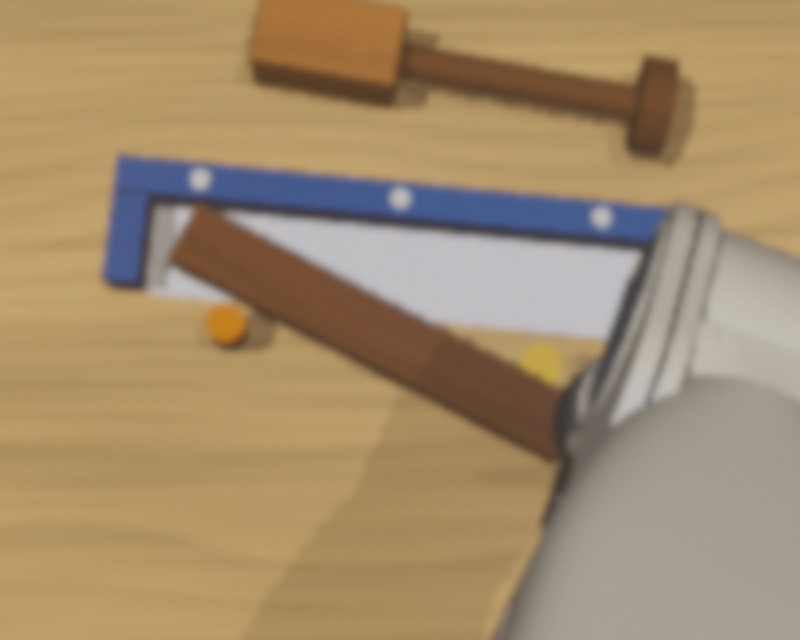

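The +y end is now behind the post, its corner at (195,208) near the fence with about 7 mm of post clearance. Next I go round to the near face of the −y end and swing it in.

Request:
play_rows([
  [[-0.014, 0, 0], 0],
  [[-0.014, -0.025, 0.002], 0],
  [[-0.014, -0.052, 0.003], 0],
  [[0.01, -0.052, 0.003], 0],
  [[0.035, -0.052, 0.003], 0],
  [[0.035, -0.045, 0.003], 0],
  [[0.035, -0.038, 0.003], 0],
  [[0.035, -0.032, 0.003], 0],
  [[0.035, -0.026, 0.003], 0],
  [[0.035, -0.02, 0.003], 0],
  [[0.035, -0.014, 0.003], 0],
  [[0.035, -0.014, 0.003], 0],
])

```text
t: 13.65
tool_pos: [0.5311, -0.0793, 0.0271]
eef_rot: [-2.669, -1.597, -0.032]
ft_force: [0.1, -1.3, 1.3]
grip_width: -0.003
```

```bash
python3 -c "
from h import *
state();look2('f1',roi=(230,187,440,330))"
```

```text
t 13.65 TCPjig [-122.   -87.3] z 0.0271 toolx ang in jig deg 68.22 F [ 0.1 -1.3  1.3] grip -0.00
vis [205.   39.1] tilt 17.1 end b [-85.7 -66.6] centre [-47.5  57.7] far a [  8.9 176.3] post clearance 7.3
```

View pics/f1_c.png

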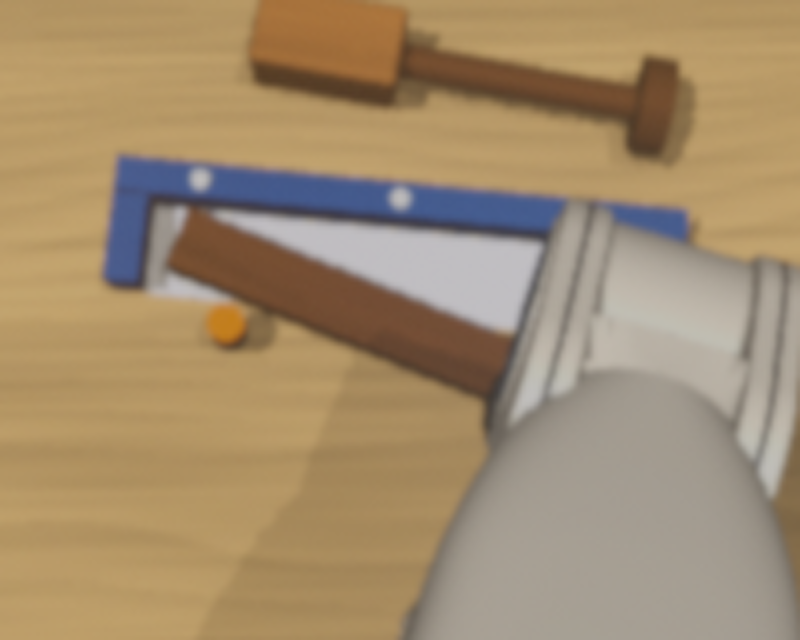

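The tilt is down to 17° and the end stays behind the post. I'll continue the swing in jig +x, turning the tool to follow.

Request:
play_rows([
  [[0.002, 0.006, 0], -0.04],
  [[0.004, 0.012, 0], -0.08],
  [[0.006, 0.017, 0], -0.11],
  [[0.008, 0.023, 0], -0.15],
  [[0.01, 0.028, 0], -0.18],
  [[0.01, 0.028, 0], -0.18],
])

```text
t: 14.3
tool_pos: [0.5603, -0.0831, 0.0269]
eef_rot: [-2.514, -1.833, -0.036]
ft_force: [0.1, -0.6, -0.9]
grip_width: -0.0
```

```bash
cat >> h.py <<'E'
def enda(im,roi=(230,187,440,330)):
    "pose from visible portion at end a"
    c,y,d=timber(im,roi); cj=w2j(c)*1000; th=-(y-JY); u=np.array([np.sin(th),np.cos(th)]); n=np.array([u[1],-u[0]])
    a=cj+max(d)/2*u; ce=a-130*u
    print('vis',np.round(d,1),'tilt %.1f'%np.degrees(th),'end a',a.round(1),'centre',ce.round(1),'far a',(a+19*n).round(1),'far b',(ce-130*u+19*n).round(1),'post clearance %.1f'%(-(np.array([-75,95])-ce)@n-19-11))
E
python3 -c "
from h import *
enda(cv2.imread('pics/f1.png'));state();look2('f2',enda,roi=(230,187,440,330))"
```

```text
vis [205.   39.1] tilt 17.1 end a [-25.5 129.3] centre [-63.7   5.1] far a [ -7.3 123.8] far b [ -83.7 -124.8] post clearance 7.3
t 14.30 TCPjig [-92.6 -87.7] z 0.0269 toolx ang in jig deg 78.62 F [ 0.1 -0.6 -0.9] grip -0.00
vis [203.4  37.3] tilt 9.4 end a [-28.8 135.8] centre [-50.    7.6] far a [-10.1 132.7] far b [ -52.5 -123.8] post clearance 8.9
```

View pics/f2_c.png

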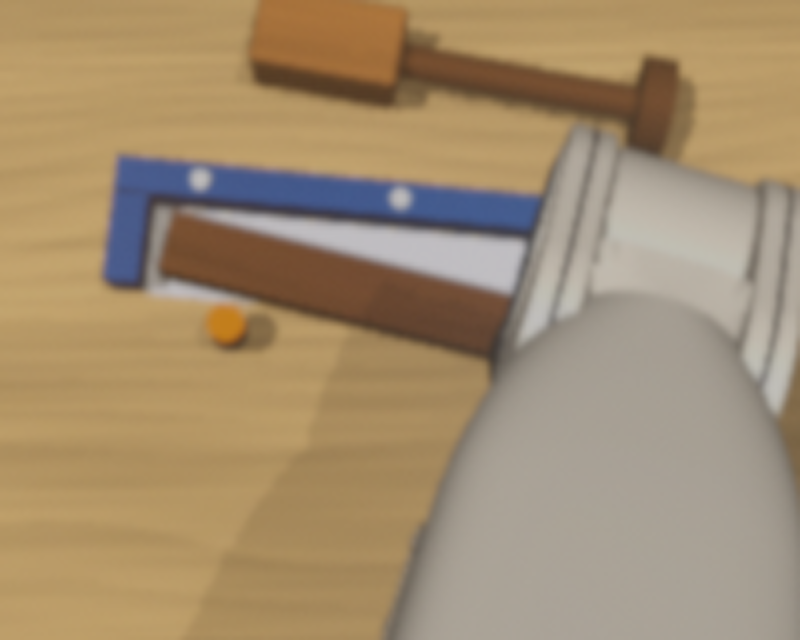

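Tilt 9.4°, clear of the post and of both cheeks. Continuing.

Request:
play_rows([
  [[0.001, 0.006, 0], -0.04],
  [[0.002, 0.012, 0], -0.08],
  [[0.003, 0.017, 0], -0.12],
  [[0.004, 0.022, 0], -0.16],
  [[0.004, 0.025, 0], -0.18],
  [[0.004, 0.025, 0], -0.18],
])

```text
t: 14.95
tool_pos: [0.5848, -0.0869, 0.0268]
eef_rot: [-2.342, -2.052, -0.04]
ft_force: [0.1, -0.7, -0.5]
grip_width: -0.004
```

```bash
python3 -c "
from h import *
state();look2('f3',enda,roi=(230,187,440,330))"
```

```text
t 14.95 TCPjig [-67.8 -88.8] z 0.0268 toolx ang in jig deg 88.87 F [ 0.1 -0.7 -0.5] grip -0.00
vis [206.9  35.4] tilt 1.9 end a [-32.3 140.8] centre [-36.5  10.9] far a [-13.3 140.2] far b [ -21.7 -119.6] post clearance 11.2
```

View pics/f3_c.png

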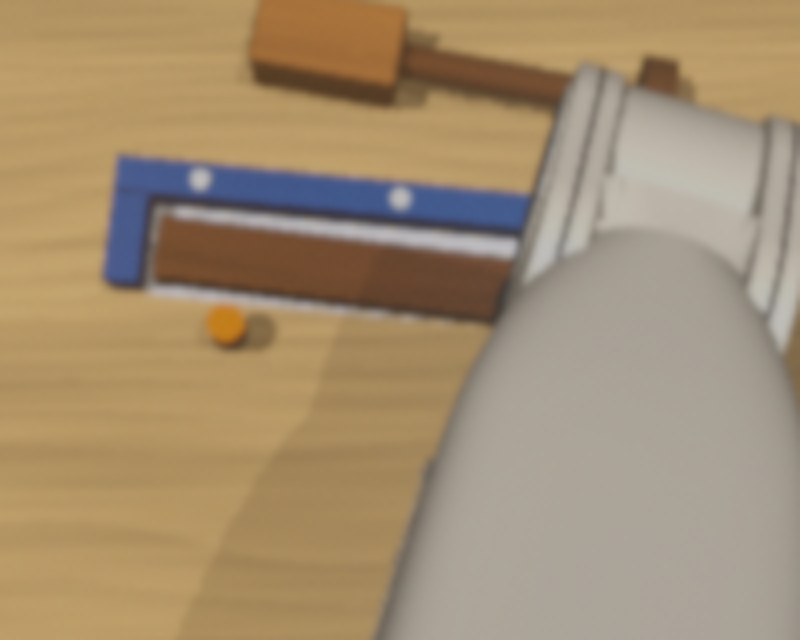

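Nearly parallel (1.9°) with a 13–22 mm gap to the fence, and both ends lie within the cheeks. I'll back off, move to the middle and press it home gently.

Request:
play_rows([
  [[0, -0.012, 0], 0],
  [[0.04, -0.014, 0], 0],
  [[0.085, -0.014, 0], 0],
  [[0.085, -0.008, 0], 0],
  [[0.085, -0.003, 0], 0],
  [[0.085, 0.002, 0], 0],
  [[0.085, 0.006, 0], 0],
  [[0.085, 0.01, 0], 0],
  [[0.085, 0.014, 0], 0],
  [[0.085, 0.014, 0], 0],
])

```text
t: 16.0
tool_pos: [0.6104, -0.0052, 0.0299]
eef_rot: [-2.343, -2.051, -0.04]
ft_force: [0.7, 0.3, -0.6]
grip_width: 0.001
```

```bash
python3 -c "
from h import *
state();look2('g1',enda,roi=(230,187,440,330))"
```

```text
t 16.00 TCPjig [-51.5  -4.7] z 0.0299 toolx ang in jig deg 88.84 F [ 0.7  0.3 -0.6] grip 0.00
vis [81.3 37.1] tilt -0.1 end a [-21.2 140.1] centre [-20.9  10.1] far a [ -2.2 140.2] far b [  -1.6 -119.8] post clearance 23.9
```

View pics/g1_c.png

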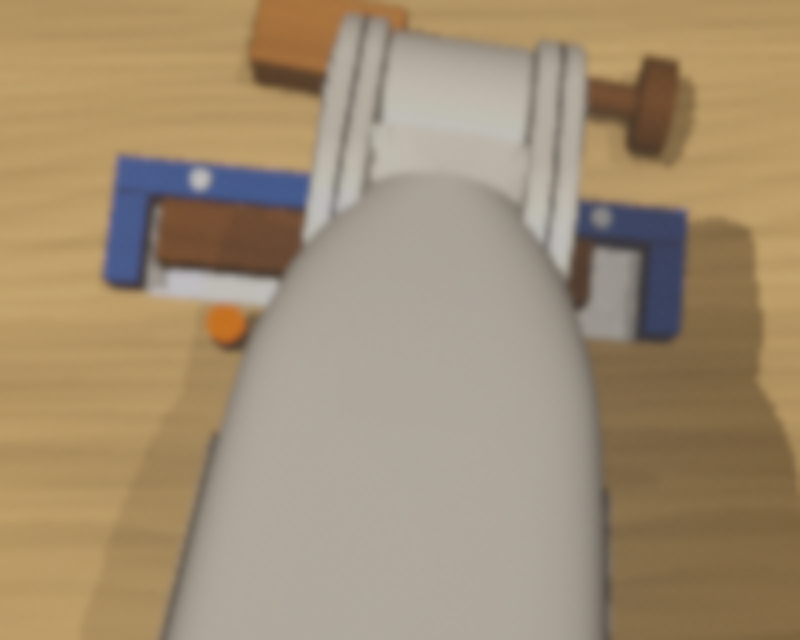

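Request:
play_rows([
  [[0, 0.001, 0], 0],
  [[0, 0.002, 0], 0],
  [[0, 0.002, 0], 0],
])

```text
t: 16.35
tool_pos: [0.6117, -0.0048, 0.03]
eef_rot: [-2.342, -2.052, -0.039]
ft_force: [-1.5, 0.1, 0.0]
grip_width: 0.001
```

Request:
play_rows([
  [[0, 0.001, 0], 0],
  [[0, 0.001, 0], 0],
])

```text
t: 16.55
tool_pos: [0.6126, -0.0049, 0.0299]
eef_rot: [-2.342, -2.052, -0.039]
ft_force: [-1.1, -0.3, -0.0]
grip_width: -0.002
```

Request:
play_rows([
  [[0, 0.001, 0], 0],
  [[0, 0.001, 0], 0],
])

```text
t: 16.75
tool_pos: [0.6128, -0.0049, 0.0299]
eef_rot: [-2.341, -2.051, -0.037]
ft_force: [-6.5, 0.1, 4.0]
grip_width: -0.002
```

The force has risen to 6.5 N, so the timber is bearing on the fence. I'll back off and check from the top and scene views.

Request:
play_rows([
  [[0, -0.01, 0], 0],
  [[0, -0.04, 0], 0],
  [[0, -0.09, -0.04], 0],
  [[0, -0.14, -0.08], 0],
  [[0, -0.19, -0.12], 0],
  [[0, -0.22, -0.12], 0],
  [[0, -0.22, -0.12], 0],
])

```text
t: 17.45
tool_pos: [0.3923, 0.02, 0.1526]
eef_rot: [-2.343, -2.054, -0.042]
ft_force: [1.1, 0.6, -0.1]
grip_width: -0.001
```

```bash
python3 -c "
from h import *
state();look2('h1',enda,roi=(230,187,440,330));cv2.imwrite('pics/h1s.png',cv2.resize(arm.get_image('scene')[150:290,170:390],None,fx=3.6,fy=3.6,interpolation=cv2.INTER_CUBIC))"
```

```text
t 17.45 TCPjig [-271.    -4.2] z 0.1526 toolx ang in jig deg 88.92 F [ 1.1  0.6 -0.1] grip -0.00
vis [256.7  36.8] tilt 0.3 end a [-20.2 141.9] centre [-20.9  11.9] far a [ -1.2 141.8] far b [  -2.6 -118.2] post clearance 24.5
```

View pics/h1_c.png

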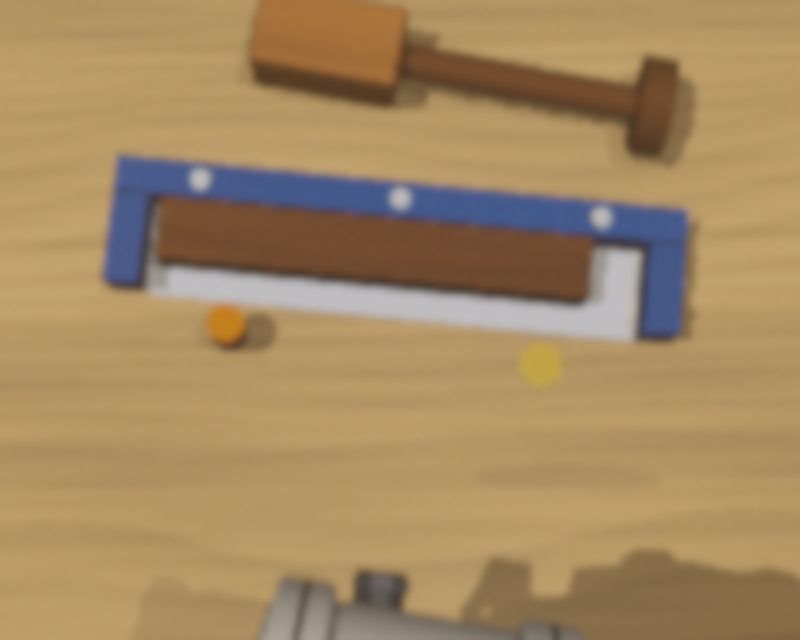

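View pics/h1s.png

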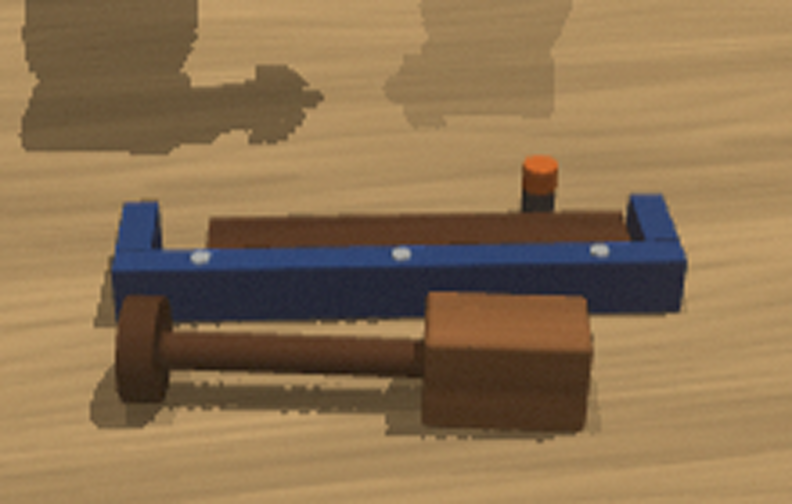

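The top view shows the timber (from 160,230 to 590,268) flush along the fence, tilted 0.3°, with the gap at the −y end perhaps 1 mm larger. There's plenty of time, so I'll add a gentle press near that end.

```bash
python3 -c "
from h import *
shift(-85,-75,.028,90)"
```

```text
t 17.55 TCPjig [-269.5   -4.2] z 0.1523 toolx ang in jig deg 88.92 F [-0.3  0.1 -0.6] grip -0.00
shift [-0.0718  0.1858  0.1215] turn -0.0189
```

Request:
play_rows([
  [[-0.072, 0.05, 0], -0.019],
  [[-0.072, 0.1, 0.02], -0.019],
  [[-0.072, 0.15, 0.06], -0.019],
  [[-0.072, 0.185, 0.1], -0.019],
  [[-0.072, 0.185, 0.12], -0.019],
  [[-0.072, 0.185, 0.12], -0.019],
  [[-0.072, 0.2, 0.12], -0.019],
  [[-0.072, 0.21, 0.12], -0.019],
  [[-0.072, 0.216, 0.12], -0.019],
  [[-0.072, 0.218, 0.12], -0.019],
  [[-0.072, 0.218, 0.12], -0.019],
])

```text
t: 18.65
tool_pos: [0.6024, -0.0761, 0.0279]
eef_rot: [-2.323, -2.075, -0.041]
ft_force: [-0.7, 0.1, 0.4]
grip_width: 0.001
```

```bash
python3 -c "
from h import *
state()"
```

```text
t 18.65 TCPjig [-51.5 -76.1] z 0.0279 toolx ang in jig deg 89.99 F [-0.7  0.1  0.4] grip 0.00
```

Request:
play_rows([
  [[0, 0.001, 0], 0],
  [[0, 0.002, 0], 0],
  [[0, 0.002, 0], 0],
])

```text
t: 18.95
tool_pos: [0.6042, -0.0763, 0.0276]
eef_rot: [-2.323, -2.074, -0.04]
ft_force: [-0.4, 0.3, -0.1]
grip_width: 0.001
```

Request:
play_rows([
  [[0, 0.001, 0], 0],
  [[0, 0.001, 0], 0],
])

```text
t: 19.15
tool_pos: [0.6043, -0.0763, 0.0274]
eef_rot: [-2.322, -2.073, -0.038]
ft_force: [-5.5, 0.3, 5.2]
grip_width: 0.003
```

Request:
play_rows([
  [[0, -0.01, 0], 0],
  [[0, -0.04, 0], 0],
  [[0, -0.09, -0.04], 0],
  [[0.03, -0.14, -0.08], 0],
  [[0.06, -0.19, -0.12], 0],
  [[0.07, -0.22, -0.12], 0],
  [[0.07, -0.22, -0.12], 0],
  [[0.07, -0.22, -0.12], 0],
])

```text
t: 19.95
tool_pos: [0.3915, 0.0148, 0.1522]
eef_rot: [-2.322, -2.077, -0.042]
ft_force: [-0.1, -0.1, -0.6]
grip_width: -0.005
```

```bash
python3 -c "
from h import *
state();look2('i1',enda,roi=(230,187,440,330));cv2.imwrite('pics/i1s.png',arm.get_image('scene'))"
```

```text
t 19.95 TCPjig [-271.2   -9.4] z 0.1522 toolx ang in jig deg 90.08 F [-0.1 -0.1 -0.6] grip -0.01
vis [256.7  36.9] tilt 0.1 end a [-20.4 141.8] centre [-20.6  11.8] far a [ -1.4 141.8] far b [  -1.9 -118.2] post clearance 24.6
```

View pics/i1_c.png

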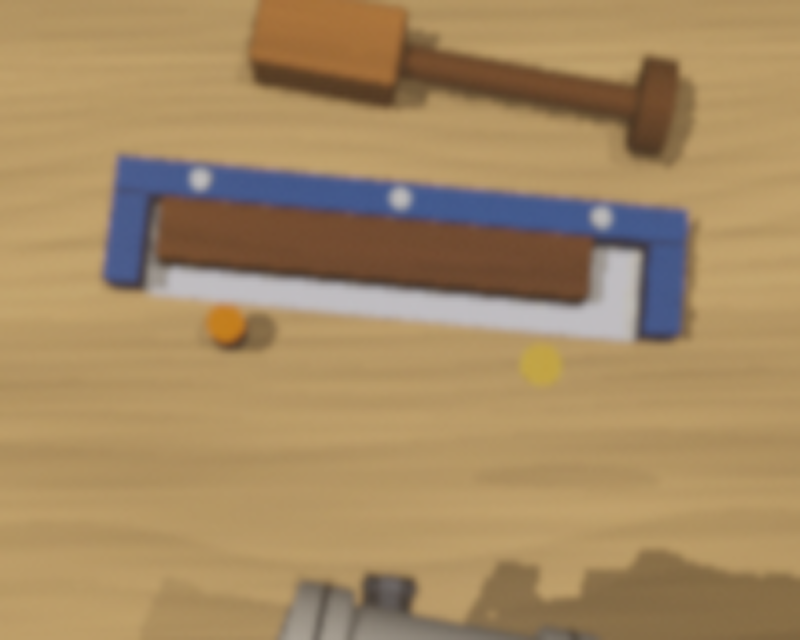

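View pics/i1s.png

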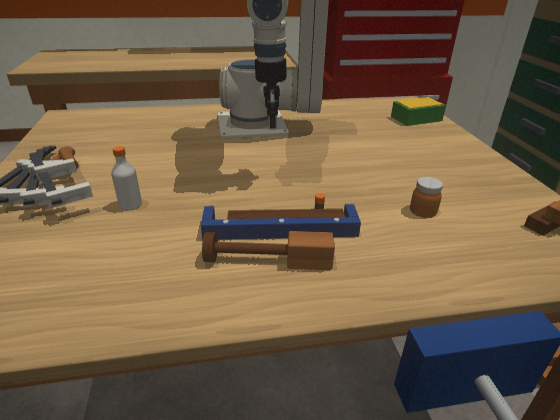

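The timber lies flush along the fence, tilted 0.1°, between the cheeks, with about 8 mm and 32 mm free at the ends. The bottle (126,180), jar (426,197) and mallet (265,247) are where they were at the start, and the robot is clear of everything. Handing in.

```bash
python3 -c "
from bench import arm
print(arm.hand_in())"
```

```text
the job is handed in; nothing more can be done
None
```

The timber is home along the jig's back fence, between the two end cheeks, and I handed the job in at about 20 s of the 72 s allowed.

**How it went:** I worked with the gripper shut throughout. I slid the timber about 45 mm in −y and tilted it 22°. Then I pushed the −y end face so the +y end slipped in behind the post, with about 7 mm of clearance. I swung the −y end in last and pressed the timber against the fence at the middle and near the −y end. Each press stopped at about 6 N.

**Last checks:**
- **Position:** the final top view gave a tilt of 0.1° and the centre line at jig x ≈ −20.6 mm, against −19 nominal. The measured width also came out about 1 mm short, so the difference is within camera accuracy.
- **Ends:** about 8 mm free at the +y end and about 32 mm at the −y end.
- **Bystanders:** the glue bottle, screw jar and mallet looked unmoved by eye, and the robot was clear of everything.

**What disagreed:**
- Early on, the last joint reached the end of its range and blocked a turn. I used an orientation 90° away instead, and the tool stayed about 2° off vertical for the rest of the job.
- While pressing home, the force reading also showed 4–5 N upward. Both views afterwards showed the timber flat.

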